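# Start the banding wheel at its fast setting

### The job

Set the potter's banding wheel going at fast: on the control box whose lever has the round ball knob, push the lever away from the robot with a fingertip, past its first notch and all the way to the second, end stop, and after that press the round button on the same box right down and let it come up. Push the lever gently, without gripping it or forcing it against the stop. Leave the other box (crossbar lever, it runs the clay extruder) and the pottery and tools standing around as they are.

Things in the scene. Friction and masses are not known exactly. Their poses are not given: they have to be found in the camera images.
- wheel_box: Control box of the banding wheel, fixed to the table (sizes in mm): grey, 230 (own x) x 140 (own y), flat top 64 above the table. Origin at the centre of its underside. Own x points away from the robot, give or take the yaw. It carries a two-stage lever on an aluminium drum (radius 42, top 92 above the table) on its +y half, and a round white push button on its near (-x, -y) corner.
- wheel_knob (a point): Centre of the ball knob (black sphere, diameter 34 mm) at the top of the banding wheel lever. A steel rod of diameter 10 mm joins it to the pivot, 115 mm below it along the lever. It moves with the lever.
- wheel_pivot (a point): Point on the banding wheel lever's pivot axis (the axis runs along the box's y), in the lever's plane, 50 mm above the table, at box x = 0, y = +30 mm.
- wheel_lever (a joint): Angle of the banding wheel lever, rad. 0: off, leaning 0.55 from upright to the box's -x. 0.55: upright, first notch (slow). 1.10: leaning 0.55 to +x, second, end stop (fast). A sprung detent holds it within about 0.06 of these three; each step takes about 4 N at the knob towards +x (20 N for a moment if brisk), and a little past half-way (0.9 in the last step) it snaps on by itself.
- wheel_button_top (a point): Centre of the top face of the banding wheel button (diameter 24 mm, white), which is pressed straight down. Button at box x = -75 mm, y = -35 mm, top 86 mm above the table.
- wheel_button (a joint): Depth of the banding wheel button, m: 0 released, 0.006 fully pressed (about 5 N). It springs back.
- extruder_box: Control box of the clay extruder, fixed to the table (sizes in mm): grey, 230 (own x) x 140 (own y), flat top 64 above the table. Origin at the centre of its underside. Own x points away from the robot, give or take the yaw. It carries a two-stage lever on an aluminium drum (radius 42, top 92 above the table) on its +y half, and a round white push button on its near (-x, -y) corner.
- extruder_knob (a point): Centre of the crossbar handle (black bar, diameter 18 mm, 56 mm long along the box's y) at the top of the clay extruder lever. A steel rod of diameter 10 mm joins it to the pivot, 115 mm below it along the lever. It moves with the lever.
- extruder_pivot (a point): Point on the clay extruder lever's pivot axis (the axis runs along the box's y), in the lever's plane, 50 mm above the table, at box x = 0, y = +30 mm.
- extruder_lever (a joint): Angle of the clay extruder lever, rad. 0: off, leaning 0.55 from upright to the box's -x. 0.55: upright, first notch (slow). 1.10: leaning 0.55 to +x, second, end stop (fast). A sprung detent holds it within about 0.06 of these three; each step takes about 4 N at the knob towards +x (20 N for a moment if brisk), and a little past half-way (0.9 in the last step) it snaps on by itself.
- extruder_button_top (a point): Centre of the top face of the clay extruder button (diameter 24 mm, white), which is pressed straight down. Button at box x = -75 mm, y = -35 mm, top 86 mm above the table.
- extruder_button (a joint): Depth of the clay extruder button, m: 0 released, 0.006 fully pressed (about 5 N). It springs back.
- mug: Bystander, loose (mm): white bisque mug, rim diameter 80, height 90, handle on its own +y side. Origin at the centre of its underside.
- beaker: Bystander, loose (mm): terracotta beaker, diameter 60, height 75. Origin at the centre of its underside.
- bowl: Bystander, loose (mm): white bowl, diameter 130, height 55. Origin at the centre of its underside.
- jar: Bystander, loose (mm): glass jar with steel lid, diameter 60, height 85. Origin at the centre of its underside.
- sponge_block: Bystander, loose (mm): grey block, 90 x 60 x 35 high. Origin at the centre of its underside.
- knife: Bystander, loose (mm): wooden-handled spatula lying flat, about 180 long along its own x. Origin at the centre of its underside.
- small_vase: Bystander, loose (mm): small white vase, widest diameter 72, height 85. Origin at the centre of its underside.

How it is judged:
By the outcome, as a careful person would: the job done as asked, in the order asked, and still so for the second after the job is handed in, with the robot touching nothing.
It also fails if it takes over 45 s, if anything falls off the work surface, if the arm or the gripper's body presses on something with over 40 N, if the wrist force passes 120 N, or if a joint passes its speed limit or range.

### The arm

A 7-joint arm with a two-finger parallel gripper is mounted at the origin on the work surface. World frame = base frame: x ahead of the robot, y to its left, z up, the work surface at z = 0. Lengths are in m, angles in rad, forces in N, time in s.
With the tool pointing down it reaches from about 0.35 to 0.9 m from the base axis. Payload 8.1 kg.
Tool frame: the origin (TCP) lies at the very end of the fingers, on their centre line; the grasp point (between the pads) lies 19 mm behind it (arm.tcp_to_grasp is the z of the grasp point in the tool frame, in m); z points along the fingers, y is the line along which they close (so a half turn about z gives the same grasp; the last joint's range is limited). The gripper opens to 92 mm and grips with 3 to 60 N. Pads are 19 mm wide; open, the fingers measure 130 mm over their backs; the gripper's body (75 mm by 190 mm) begins 47 mm behind the grasp point.
Start: joints at [1.056, 0.434, 0.025, 1.573, -0.012, 1.134, -0.075], TCP at [0.25, -0.573, 0.227] pointing down, gripper open.
Joint ranges: [-2.62, 2.62], [-0.44, 2.09], [-1.27, 1.32], [0.08, 2.57], [-1.32, 4.46], [0.12, 2], [-2.74, 2.74]. Speed limits (rad/s): [2.22, 2.22, 3.01, 3.01, 3.14, 3.14, 3.14].

### API

Orientations are given as a rotation vector (axis times angle).
In Python, from cell import readout, vision, sign_off, arm gives the robot as it stands. The module is installed in compiled form; this text tells all that it offers.
- The arm moves only by the shell command python3 -m creep 'ROWS' [FORCE]. ROWS is JSON, a list of rows, each a list of 5 numbers: the shift along the tool's x, y, z in units of 4 cm (1.0 is 4 cm), then the turn about the tool's z in units of 4 degrees (1.0 is 4 degrees), then the opening, from 0 (shut) to 1 (fully open). A call has 1 to 12 rows; each row shifts and turns the commanded pose from where the row before left it, along the tool's axes as they then stand; what a row does not reach is not made up. A row lasts 1/8 s, in which the tool goes at most 62.5 mm and 10.7 degrees, less where a joint would pass 70% of its speed; a pose out of reach is approached as far as the arm can. A call with a number of a shift or a turn outside -1 to 1 is refused whole. A call with a gripper value outside its range is refused whole. The fingers move at their own pace and stop on an object; FORCE is the grip in N (left out, the last holds). Time passes only in rows, so rows that do not move let the fingers close. It gives the time, the measured TCP pose, the force, the opening and the grip force at its end, in the units of the state.
- readout.observe(): the state, without advancing time (a new reading comes with each control period).
- vision.get_image(name): name is "scene" or "top" or "wrist"; returns a dict with "pixels" (384x512x3 uint8, blue, green, red), "z_map" (384x512 float32, m along the optical axis (not along the pixel's ray), 0 where there is no reading), "camera_matrix" (3x3 intrinsics, pixels), "position" and "rotation" of the camera in the world. Camera axes: x right, y up, looking along -z (the intrinsics and any distortion apply to the point x, -y, -z); pixel columns grow to the right and rows downward; lengths in m; the calibration is good to about 2 mm. A picture is of the moment at which its call begins.
- sign_off(): hands the job in; it is judged then, once.
The state is a dict: "clock": time; "joints": joint angles; "dq": joint speeds; "joint_efforts": joint torques, N m; "position": TCP position; "ee_rot": TCP orientation; "force": force on the tool from outside, world axes, zero at the start; "ft_torque": the same for the moment, N m; "width": opening from 0.0 (shut) to 1.0 (fully open); "gripper_force": force on a finger pad.
Only numpy, scipy, OpenCV 4.12 (cv2) and the standard library are available. Lean on these libraries where they do the work, as an engineer would, in place of code of your own. Each camera call takes 0.05 s, during which the arm holds its last target. There are 200 camera calls.

## Working session

There is one attempt and no reset: what is moved stays moved. The work goes in short steps, Python scripts to look and compute and a shell command to move; the robot and the scene stay as the last step left them, time stands still between calls to the robot, and variables do not carry over. Pictures are saved under pics/ and viewed, at most 10 in all, crops included, and the job is handed in when it is done.

```bash
mkdir -p pics
cat > h.py <<'E'
import numpy as np, cv2
from cell import readout, vision, sign_off, arm
def cloud(im):
    z=im["z_map"]; K=np.array(im["camera_matrix"]); v,u=np.indices(z.shape)
    X=(u-K[0,2])/K[0,0]*z; Y=(v-K[1,2])/K[1,1]*z
    R=np.array(im["rotation"])
    if R.ndim==1: 
        R=cv2.Rodrigues(R)[0]
    return np.stack([X,-Y,-z],-1)@R.T+np.array(im["position"])
E
python3 - <<'E'
from h import *
for n in("scene","top"):
    im=vision.get_image(n); cv2.imwrite(f"pics/{n}1.png",im["pixels"]); np.save(f"{n}.npy",cloud(im)); print(n,im["position"],im["rotation"], [k for k in im])
s=readout.observe();print(s)
E
```

```text
scene [0.96281213 0.51147687 0.93424583] [0.31761434 0.83286821 2.24327398] ['pixels', 'z_map', 'camera_matrix', 'position', 'rotation']
top [ 0.3928313  -0.01812168  1.19700017] [ 0.07061958 -0.05407115 -1.56128637] ['pixels', 'z_map', 'camera_matrix', 'position', 'rotation']
{'clock': 0.1, 'joints': array([ 1.05639015,  0.43515408,  0.02503871,  1.57397372, -0.01161315,
        1.13396677, -0.07512849]), 'dq': array([ 0.00056303, -0.00095013, -0.00109966, -0.00227582, -0.00033594,
       -0.00201087,  0.00048053]), 'joint_efforts': array([ 4.39105599e-03, -6.69125319e+01,  9.88995619e-01, -3.15144968e+01,
       -6.03414397e-02,  3.74777592e-02,  1.20555874e-04]), 'position': array([ 0.24991705, -0.57239077,  0.22603623]), 'ee_rot': array([-3.07401906e+00, -6.41789061e-01,  6.48007269e-04]), 'force': array([-0.14635852,  0.36915179,  0.01851274]), 'ft_torque': array([-0.0419594 , -0.00747493,  0.00155387]), 'gripper_force': 0.0, 'width': 1.0025191092375203}
```

View pics/scene1.png

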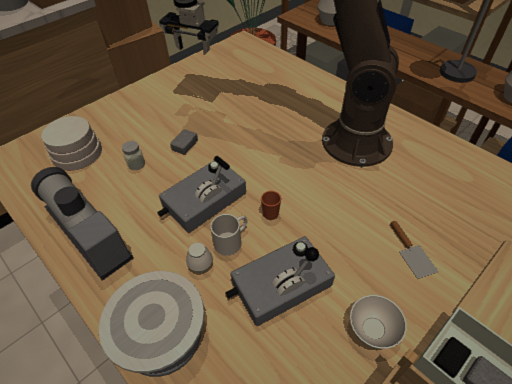

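View pics/top1.png

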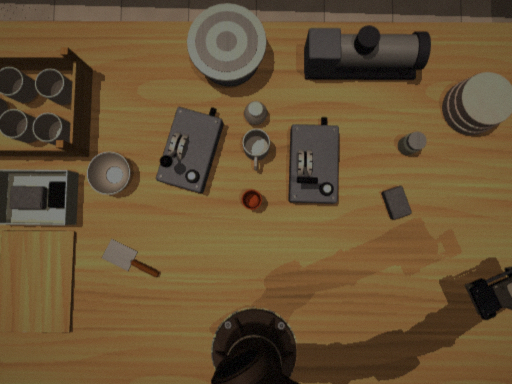

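The scene view shows the ball-knob box at about (283,280), with its knob near (305,250). In the top view that box is at (190,150), with its knob at (166,161) and its button at (193,176). The crossbar box is on the right, at (315,163).

Run:
```python
from h import *
P=np.load("top.npy")
img=cv2.imread("pics/top1.png")
for n,(u,v) in dict(table=(290,270),btn=(193,176),knob=(166,161),boxtop=(205,150)).items(): print(n,P[v,u].round(4))
# box top
sub=P[95:200,150:230].reshape(-1,3); m=abs(sub[:,2]-.064)<.006
Q=sub[m]; r=cv2.minAreaRect((Q[:,:2]*1000).astype(np.float32)); print(r, Q[:,2].mean())
hi=P[145:175,152:185].reshape(-1,3); hi=hi[hi[:,2]>.12]; print("knob",hi.mean(0),hi.min(0),hi.max(0),len(hi))
b=P[165:190,182:205].reshape(-1,3); b=b[(b[:,2]>.078)&(b[:,2]<.095)]; print("btn",b.mean(0),b.min(0),b.max(0),len(b))
S=np.load("scene.npy")
k=S[235:265,285:325].reshape(-1,3);k=k[(k[:,2]>.125)&(k[:,2]<.2)];print("scene knob",k.mean(0),k.min(0),k.max(0),len(k))
# bystanders z max
for n,(u0,v0,u1,v1) in dict(bowl=(85,150,133,197),mug=(240,127,272,172),vase=(243,98,269,126),beaker=(240,188,264,212)).items():
    q=P[v0:v1,u0:u1].reshape(-1,3);q=q[q[:,2]>.03];print(n,q.min(0).round(3),q.max(0).round(3))
big=cv2.resize(img[90:210,140:280],None,fx=5,fy=5,interpolation=cv2.INTER_CUBIC); cv2.imwrite("pics/crop.png",big)
```

```text
table [ 0.2397 -0.1086 -0.0017]
btn [0.5137 0.1763 0.0862]
knob [0.5449 0.2356 0.165 ]
boxtop [0.5936 0.1469 0.0615]
((597.6912841796875, 195.52294921875), (139.8201141357422, 229.06423950195312), 74.55687713623047) 0.06336944936951391
knob [0.54336621 0.23035642 0.18847322] [ 0.3928313  -0.01812168  0.12012319] [0.56849761 0.25378984 1.19700017] 132
btn [0.51526428 0.18062021 0.08439214] [0.49714496 0.16324236 0.07818634] [0.52623465 0.20081958 0.09046944] 61
scene knob [0.55237688 0.24625013 0.15559418] [0.53262247 0.22765333 0.12551214] [0.56575618 0.26062773 0.16738645] 184
bowl [ 0.393 -0.018  0.03 ] [0.59  0.497 1.197]
mug [ 0.393 -0.042  0.03 ] [0.654 0.037 1.197]
vase [ 0.393 -0.032  0.031] [0.742 0.034 1.197]
beaker [ 0.421 -0.019  0.031] [0.479 0.039 0.08 ]
```

View pics/crop.png

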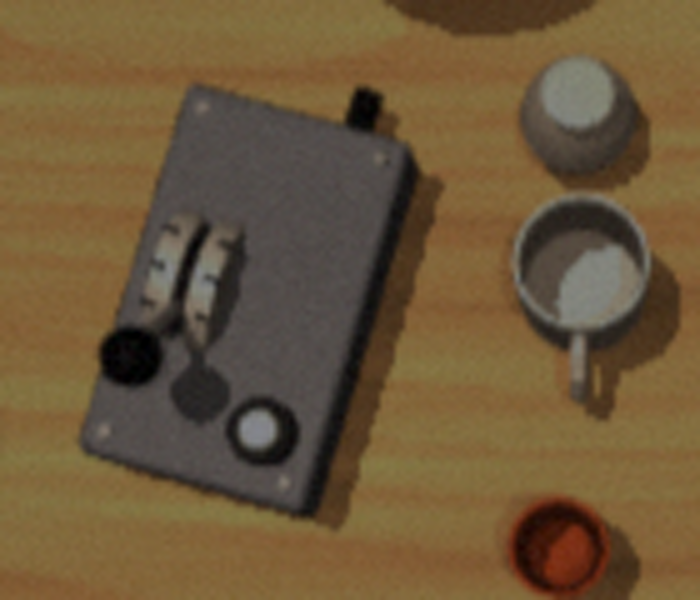

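The box geometry is consistent: centre (0.598, 0.1955), yaw −15.4°, and both the knob and the button measure where the model predicts. I'll shut the fingers, raise the tool, turn it to the box yaw and travel over.

```bash
cat >> h.py <<'E'
yaw=np.radians(-15.44); C=np.array([.5977,.1955]); bx=np.array([np.cos(yaw),np.sin(yaw)]); by=np.array([-bx[1],bx[0]])
def rel(b,z):
    "rows-units from current TCP to box point b, height z"
    s=readout.observe(); R=cv2.Rodrigues(np.array(s["ee_rot"]))[0]; p=s["position"]
    d=np.r_[C+b[0]*bx+b[1]*by,z]-p
    cur=[(p[:2]-C)@bx,(p[:2]-C)@by,p[2]]
    y=np.degrees(np.arctan2(R[1,0],R[0,0]))
    print("cur box",np.round(cur,4),"units",(R.T@d/.04).round(2),"turn",round((y+15.44)/4,2),"F",s["force"].round(1),"t",s["clock"])
E
python3 -m creep '[[0.6,-0.7,-0.2,1,0],[0.6,-0.75,-0.2,1,0],[0.55,-0.8,-0.2,1,0],[0.5,-0.8,-0.2,1,0],[0.4,-0.85,-0.1,1,0],[0.35,-0.9,0,1,0],[0.3,-0.9,0,1,0],[0.2,-0.95,0,1,0],[0.1,-0.95,0,0.9,0],[0,-0.9,0,0.9,0],[0,0,0,0,0],[0,0,0,0,0]]'
python3 -c "
from h import *
rel([-.117,.03],.2)"
```

```text
clock: 1.6
position: [0.3622, -0.2116, 0.2626]
ee_rot: [3.112, -0.426, -0.0]
force: [0.5, -0.7, -0.1]
width: 0.006
gripper_force: 0.0
cur box [-0.1186 -0.4551  0.2626] units [ 1.000e-02 -1.213e+01  1.560e+00] turn -0.04 F [ 0.5 -0.7 -0.1] t 1.6
```

```bash
python3 -m creep '[[0,-0.6,0,0,0],[0,-1,0,0,0],[0,-1,0,0,0],[0,-1,0,0,0],[0,-1,0,0,0],[0,-1,0,0,0],[0,-1,0,0,0],[0,-1,0,0,0],[0,-1,0,0,0],[0,-1,0,0,0],[0,-1,0,0,0],[0,-0.5,0,0,0]]'
python3 -m creep '[[0,-0.5,0,0,0],[0,-0.5,0,0,0],[0,0,0.4,0,0],[0,0,0.5,0,0],[0,0,0.3,0,0],[0,0,0,0,0],[0,0,0,0,0]]'
python3 - <<'E'
from h import *
rel([-.0866,.03],.135)
im=vision.get_image("scene"); cv2.imwrite("pics/s2.png",cv2.resize(im["pixels"][190:340,200:400],None,fx=4,fy=4,interpolation=cv2.INTER_CUBIC))
E
```

```text
clock: 3.1
position: [0.4828, 0.2174, 0.2623]
ee_rot: [-3.112, 0.426, 0.001]
force: [0.7, 0.1, -0.0]
width: 0.002
gripper_force: 0.0
clock: 3.98
position: [0.493, 0.255, 0.2152]
ee_rot: [-3.112, 0.427, -0.001]
force: [-0.2, 0.1, -0.1]
width: 0.002
gripper_force: 0.0
cur box [-0.1168  0.0295  0.2152] units [ 0.75 -0.01  2.01] turn -0.05 F [-0.2  0.1 -0.1] t 3.975
```

View pics/s2.png

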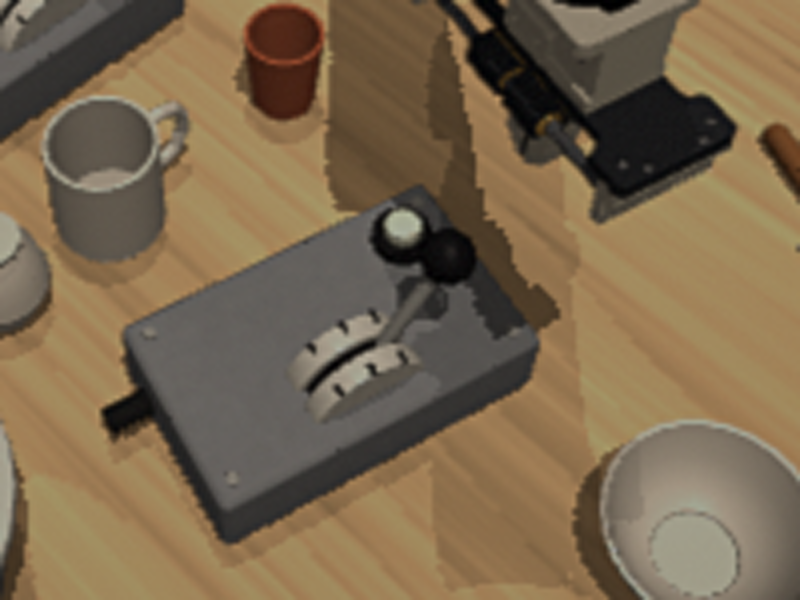

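The shut fingers, at about (525,130) in the crop, are clear behind the black knob at (447,257). The bowl and mug are well away. Next I lower the tool and creep forward to make contact.

```bash
python3 -m creep '[[0,0,0.5,0,0],[0,0,0.6,0,0],[0,0,0.6,0,0],[0,0,0.3,0,0],[0.2,0,0,0,0],[0.2,0,0,0,0],[0.15,0,0,0,0],[0.1,0,0,0,0],[0.1,0,0,0,0],[0.1,0,0,0,0],[0,0,0,0,0]]'
python3 -c "
from h import *
rel([.018,.03],.135)"
```

```text
clock: 5.4
position: [0.525, 0.2465, 0.1348]
ee_rot: [-3.112, 0.426, 0.001]
force: [-4.2, 1.4, 3.6]
width: 0.005
gripper_force: 2.1
cur box [-0.0836  0.0298  0.1348] units [ 2.54 -0.01 -0.01] turn -0.03 F [-4.2  1.4  3.6] t 5.4
```

Contact came where predicted, at about 4 N. I'll push slowly.

```bash
python3 -m creep '[[0.1,0,0,0,0],[0.1,0,0,0,0],[0.1,0,0,0,0],[0.1,0,0,0,0],[0.1,0,0,0,0],[0.1,0,0,0,0],[0.1,0,0,0,0],[0.1,0,0,0,0],[0.1,0,0,0,0],[0.1,0,0,0,0],[0.1,0,0,0,0],[0.1,0,0,0,0]]'
python3 -m creep '[[0.1,0,0,0,0],[0.1,0,0,0,0],[0.1,0,0,0,0],[0.1,0,0,0,0],[0.1,0,0,0,0],[0,0,0,0,0]]'
python3 -c "
from h import *
rel([.018,.03],.135)"
```

```text
clock: 6.9
position: [0.5719, 0.233, 0.1347]
ee_rot: [3.112, -0.427, -0.0]
force: [-0.8, 0.2, 0.1]
width: 0.005
gripper_force: 0.5
clock: 7.65
position: [0.5917, 0.2272, 0.1346]
ee_rot: [3.112, -0.428, 0.001]
force: [-0.6, -0.2, 1.4]
width: -0.0
gripper_force: 0.0
cur box [-0.0142  0.029   0.1346] units [ 0.8  -0.03 -0.01] turn -0.05 F [-0.6 -0.2  1.4] t 7.65
```

```bash
python3 -m creep '[[0.1,0,0,0,0],[0.1,0,0,0,0],[0.1,0,0,0,0],[0.1,0,0,0,0],[0.1,0,0,0,0],[0.1,0,0,0,0],[0,0,0,0,0]]'
python3 -m creep '[[0.1,0,0,0,0],[0.1,0,0,0,0],[0.1,0,0,0,0],[0,0,0,0,0]]'
python3 - <<'E'
from h import *
rel([.018,.03],.135)
im=vision.get_image("scene"); cv2.imwrite("pics/s3.png",cv2.resize(im["pixels"][190:340,200:400],None,fx=4,fy=4,interpolation=cv2.INTER_CUBIC))
E
```

```text
clock: 8.52
position: [0.6147, 0.2209, 0.1348]
ee_rot: [-3.112, 0.428, -0.001]
force: [0.2, -0.2, -0.9]
width: 0.003
gripper_force: 0.0
clock: 9.02
position: [0.626, 0.2177, 0.1346]
ee_rot: [3.112, -0.427, 0.0]
force: [0.3, -0.2, -0.6]
width: -0.0
gripper_force: 0.0
cur box [0.0214 0.0289 0.1346] units [-0.08 -0.03 -0.01] turn -0.05 F [ 0.3 -0.2 -0.6] t 9.025
```

View pics/s3.png

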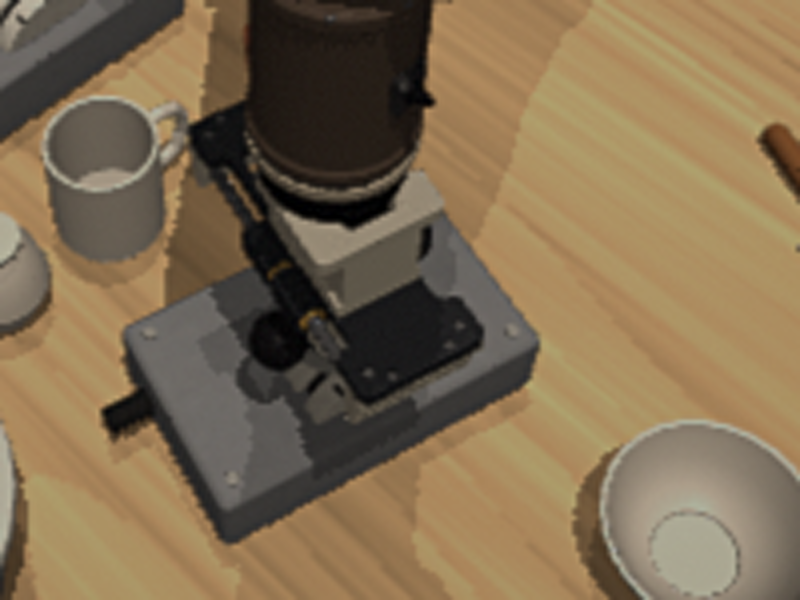

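The knob, at about (275,340), is now on the far side and the force is near zero, so it seems to have snapped to the end stop. I'll back off, rise, and measure the knob to check.

```bash
python3 -m creep '[[-0.3,0,0,0,0],[-0.6,0,0,0,0],[-0.6,0,-0.4,0,0],[-0.5,0.6,-0.4,0,0],[-0.4,0.6,0,0,0],[0,0.4,0,0,0],[0,0,0,0,0],[0,0,0,0,0]]'
python3 - <<'E'
from h import *
rel([-.075,-.035],.100)
im=vision.get_image("scene"); P=cloud(im)
k=P.reshape(-1,3); d=k[:,:2]-C; b=np.c_[d@bx,d@by,k[:,2]]
for nm,(x0,x1,y0,y1,z0,z1) in dict(knob=(-.02,.11,.0,.06,.125,.19),).items():
    q=b[(b[:,0]>x0)&(b[:,0]<x1)&(b[:,1]>y0)&(b[:,1]<y1)&(b[:,2]>z0)&(b[:,2]<z1)]; print(nm,len(q),q.mean(0),q.min(0),q.max(0))
    from scipy.optimize import least_squares
    r=least_squares(lambda c:np.linalg.norm(q-c,axis=1)-.017,[.05,.03,.15],loss="soft_l1",f_scale=.002);print("centre",r.x,"lever",np.arctan2(r.x[0],r.x[2]-.05)+.55)
cv2.imwrite("pics/s4.png",cv2.resize(im["pixels"][190:340,200:400],None,fx=4,fy=4,interpolation=cv2.INTER_CUBIC))
E
```

```text
clock: 10.07
position: [0.5166, 0.1827, 0.1667]
ee_rot: [-3.112, 0.427, -0.0]
force: [-0.0, 0.2, 0.3]
width: 0.007
gripper_force: 0.0
cur box [-0.0748 -0.0339  0.1667] units [-0.01  0.03  1.67] turn -0.04 F [-0.   0.2  0.3] t 10.075
knob 184 [0.05524939 0.03752223 0.16089199] [0.03209867 0.01870422 0.1253212 ] [0.0695825  0.04960858 0.17055015]
centre [0.05240753 0.03274865 0.15136518] lever 1.027168417559271
```

View pics/s4.png

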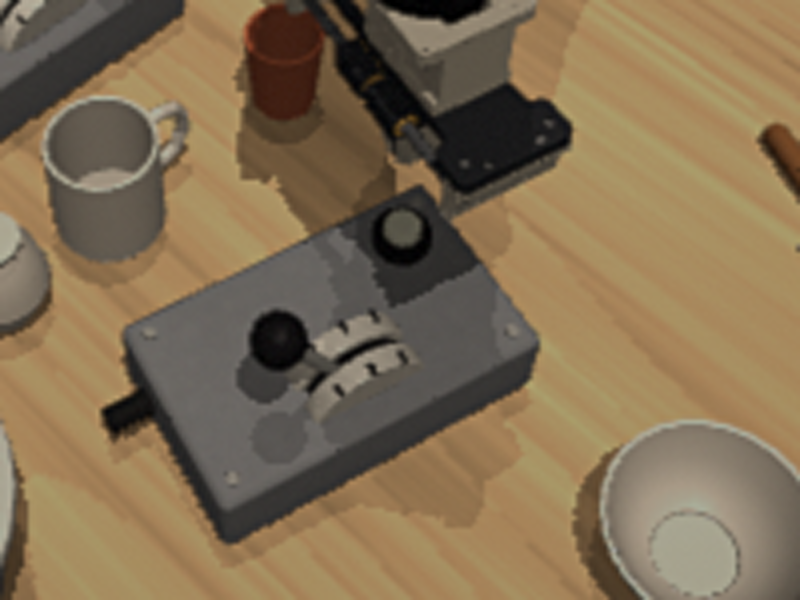

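The lever leans to the far side, with the knob at (278,340). The fit gives 1.03 rad, so I'll run the same fit on the first scene cloud (lever at 0) to get its bias.

Run:
```python
from h import *
from scipy.optimize import least_squares
def fit(P,im,x0,x1,s):
    k=P.reshape(-1,3); d=k[:,:2]-C; b=np.c_[d@bx,d@by,k[:,2]]
    q=b[(b[:,0]>x0)&(b[:,0]<x1)&(b[:,1]>0)&(b[:,1]<.06)&(b[:,2]>.135)&(b[:,2]<.19)]
    r=least_squares(lambda c:np.linalg.norm(q-c,axis=1)-.017,[s,.03,.15],loss="soft_l1",f_scale=.002)
    print(im,len(q),r.x.round(4),np.arctan2(r.x[0],r.x[2]-.05)+.55)
fit(np.load("scene.npy"),"start scene",-.11,.02,-.06)
fit(np.load("top.npy"),"start top",-.11,.02,-.06)
for n in("scene","top"): fit(cloud(vision.get_image(n)),"now "+n,.0,.11,.06)
```

```text
start scene 167 [-0.0625  0.0327  0.1489] -0.013638812784773191
start top 121 [-0.0596  0.031   0.1475] 0.0011690142915871116
now scene 181 [0.0526 0.0324 0.1516] 1.027337353316175
now top 121 [0.0555 0.0308 0.1501] 1.0558905368418716
```

The bias-corrected angle is about 1.05, which is inside the detent but slightly short of the 1.10 stop. I'll go back for a gentle nudge before pressing the button.

```bash
python3 -m creep '[[0,-0.8,0,0,0],[0,-0.8,0,0,0],[0.2,0,0.4,0,0],[0.6,0,0.4,0,0],[0.6,0,0,0,0],[0.6,0,0,0,0],[0.4,0,0,0,0],[0.1,0,0,0,0],[0.05,0,0,0,0],[0.05,0,0,0,0],[0,0,0,0,0]]'
python3 -c "
from h import *
rel([.034,.03],.135)"
```

```text
clock: 11.6
position: [0.6331, 0.216, 0.1349]
ee_rot: [-3.113, 0.426, -0.0]
force: [-0.1, 0.4, -1.2]
width: -0.001
gripper_force: 0.1
cur box [0.0286 0.0292 0.1349] units [ 0.13 -0.02 -0.  ] turn -0.04 F [-0.1  0.4 -1.2] t 11.6
```

```bash
python3 -m creep '[[0.05,0,0,0,0],[0.05,0,0,0,0],[0,0,0,0,0]]'
python3 -m creep '[[0.05,0,0,0,0],[0,0,0,0,0]]'
python3 -c "
from h import *
rel([.035,.03],.135)"
```

```text
clock: 11.98
position: [0.6349, 0.2157, 0.1347]
ee_rot: [3.112, -0.424, -0.006]
force: [-8.8, 1.1, 4.8]
width: 0.002
gripper_force: 4.3
clock: 12.22
position: [0.6351, 0.2157, 0.1346]
ee_rot: [3.112, -0.423, -0.01]
force: [-14.4, 0.8, 7.5]
width: 0.005
gripper_force: 7.1
cur box [0.0307 0.0294 0.1346] units [ 0.11 -0.01 -0.01] turn -0.01 F [-14.4   0.8   7.5] t 12.225
```

The stiff contact shows the lever was already against its stop, so I won't push further. I'll retreat and go to the button.

```bash
python3 -m creep '[[-0.3,0,0,0,0],[-0.7,0,0,0,0],[-0.7,0,-0.3,0,0],[-0.6,0.6,-0.3,0,0],[-0.35,0.6,0,0,0],[0,0.4,0,0,0],[0,0,0,0,0],[0,0,0,0,0]]'
python3 - <<'E'
from h import *
from scipy.optimize import least_squares
rel([-.075,-.035],.096)
k=cloud(vision.get_image("top")).reshape(-1,3); d=k[:,:2]-C; b=np.c_[d@bx,d@by,k[:,2]]
q=b[(b[:,0]>0)&(b[:,0]<.11)&(b[:,1]>0)&(b[:,1]<.06)&(b[:,2]>.135)&(b[:,2]<.19)]
r=least_squares(lambda c:np.linalg.norm(q-c,axis=1)-.017,[.06,.03,.15],loss="soft_l1",f_scale=.002)
print(r.x,np.arctan2(r.x[0],r.x[2]-.05)+.55)
E
```

```text
clock: 13.22
position: [0.5207, 0.1816, 0.1587]
ee_rot: [-3.112, 0.427, -0.001]
force: [0.2, 0.1, -1.0]
width: 0.007
gripper_force: 0.0
cur box [-0.0705 -0.0339  0.1587] units [-0.11  0.03  1.57] turn -0.05 F [ 0.2  0.1 -1. ] t 13.225
[0.06027159 0.03060727 0.14789554] 1.1018637558524544
```

The lever now measures 1.10, fully at the stop. Next is the button.

```bash
python3 -m creep '[[-0.1,0.03,0.4,0,0],[0,0,0.5,0,0],[0,0,0.4,0,0],[0,0,0.2,0,0],[0,0,0.1,0,0],[0,0,0.1,0,0],[0,0,0.05,0,0],[0,0,0,0,0]]'
python3 -m creep '[[0,0,0.05,0,0],[0,0,0.05,0,0],[0,0,0,0,0]]'
```

```text
clock: 14.28
position: [0.5157, 0.181, 0.0889]
ee_rot: [-3.112, 0.427, -0.0]
force: [-0.2, 0.6, -0.0]
width: 0.004
gripper_force: 0.0
clock: 14.65
position: [0.5158, 0.181, 0.0848]
ee_rot: [-3.112, 0.427, -0.001]
force: [0.1, -0.1, 2.6]
width: 0.006
gripper_force: 1.1
```

```bash
python3 -m creep '[[0,0,0.05,0,0],[0,0,0.05,0,0],[0,0,0,0,0]]'
python3 -m creep '[[0,0,0.03,0,0],[0,0,0,0,0]]'
python3 -m creep '[[0,0,0.03,0,0],[0,0,0,0,0]]'
```

```text
clock: 15.02
position: [0.5158, 0.181, 0.0808]
ee_rot: [-3.112, 0.427, -0.001]
force: [0.6, 0.6, 3.9]
width: 0.005
gripper_force: 2.3
clock: 15.28
position: [0.5159, 0.1811, 0.0802]
ee_rot: [-3.112, 0.427, -0.001]
force: [-2.3, -1.6, 12.1]
width: 0.004
gripper_force: 5.8
clock: 15.52
position: [0.516, 0.1811, 0.0799]
ee_rot: [3.112, -0.427, 0.002]
force: [-4.8, -3.5, 23.6]
width: 0.009
gripper_force: 11.6
```

The button is bottomed: 6 mm of travel, then a stiff stop. I'll rise and retreat, then check.

```bash
python3 -m creep '[[0,0,-0.2,0,0],[0,0,-0.4,0,0],[0,0,-0.7,0,0],[0,0,-0.8,0,0],[-0.6,0,-0.6,0,0],[-0.8,0,-0.4,0,0],[-0.6,0,0,0,0],[0,0,0,0,0],[0,0,0,0,0]]'
python3 - <<'E'
from h import *
from scipy.optimize import least_squares
rel([-.075,-.035],.096)
im=vision.get_image("top");P=cloud(im); k=P.reshape(-1,3); d=k[:,:2]-C; b=np.c_[d@bx,d@by,k[:,2]]
q=b[(b[:,0]>0)&(b[:,0]<.11)&(b[:,1]>0)&(b[:,1]<.06)&(b[:,2]>.135)&(b[:,2]<.19)]
r=least_squares(lambda c:np.linalg.norm(q-c,axis=1)-.017,[.06,.03,.15],loss="soft_l1",f_scale=.002)
print(r.x,np.arctan2(r.x[0],r.x[2]-.05)+.55)
im=vision.get_image("scene");k=cloud(im).reshape(-1,3); d=k[:,:2]-C; b=np.c_[d@bx,d@by,k[:,2]]
q=b[np.hypot(b[:,0]+.075,b[:,1]+.035)<.008]; print("btn z",np.median(q[:,2]),len(q))
k=np.load("scene.npy").reshape(-1,3); d=k[:,:2]-C; b=np.c_[d@bx,d@by,k[:,2]]
q=b[np.hypot(b[:,0]+.075,b[:,1]+.035)<.008]; print("btn z start",np.median(q[:,2]))
cv2.imwrite("pics/s5.png",im["pixels"])
E
```

```text
clock: 16.65
position: [0.4391, 0.2021, 0.2025]
ee_rot: [3.112, -0.427, 0.0]
force: [-0.6, 0.0, 0.2]
width: -0.0
gripper_force: 0.0
cur box [-0.1547 -0.0358  0.2025] units [ 1.99 -0.03  2.66] turn -0.05 F [-0.6  0.   0.2] t 16.65
[0.06054881 0.03063443 0.14707549] 1.1076849150565855
btn z 0.08708519357612671 22
btn z start 0.08681817001675185
```

View pics/s5.png

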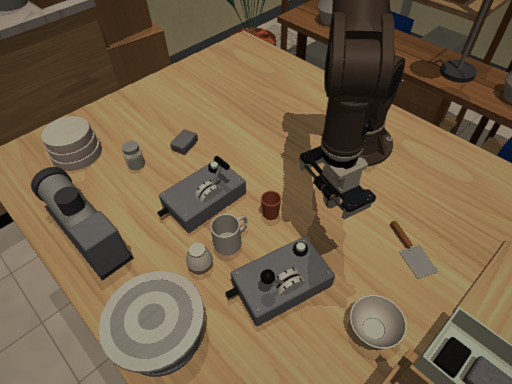

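The ball lever is at the far stop, with the knob at (267,277). The button at (300,248) is up again, and the other box and the bystanders haven't moved. The robot is clear of everything.

```bash
python3 -c "
from cell import sign_off
print(sign_off())"
```

```text
the job is handed in; nothing more can be done
None
```

The job is handed in: the banding wheel lever is at its end stop (fast, about 1.10 rad after a second nudge that met the stop at up to about 16 N), its button was then pressed right down (up to about 24 N) and came back up, and the extruder box and pottery look untouched.

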